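Bolt the jar rack shut past its spring catch

TASK

Lock the jar into the grey rack: press the long yellow spring catch down with one fingertip and, while keeping it down, push the red tab of the bolt with the other fingertip until the bolt is fully home in its keeper at the right, then take the hand away so that the catch springs up and locks the bolt. Push only: pick nothing up, and leave the jar in the rack, the small bottle and the other things where they stand.

Things in the scene. Friction and masses are not known exactly. Their poses are not given: they have to be found in the camera images.
- lock_rack: Grey jar rack fixed to the worktop, 142 mm deep (its x), 251 mm wide (its y), walls 40-44 mm high. Origin: centre of the underside; x points to its back, y to its left, z up. The bolt's axis runs along y at x = +5 mm, the catch bar parallel in front at x = -51 mm: 56 mm apart. Jar bay at the right rear, keeper for the bolt at the right end. Guides over the bolt are 40 mm high.
- bolt (a joint): Bolt travel in m: starts drawn back (0 to 0.008), moves along the rack's -y (its right) to the stop at 0.066, fully home. Friction about 1.5 N, no spring. The catch's tongue blocks three teeth on it: with the catch up it stops at about 0.010, and locks again in the next gap if the catch rises on the way. From 0.059 on the catch can rise behind the last tooth.
- tab_back (a point): Centre of the left (+y) face of the bolt's upright red push tab, 61 mm above the worktop; moves with the bolt. Push this face toward the rack's -y. The tab is 28 mm wide in x, 14 mm thick (from this point toward -y), and its red part reaches from 42 to 80 mm above the worktop. The bolt's bar, below and behind the tab, is 20 mm wide, its top at 36 mm.
- catch (a joint): How far the spring catch is pressed down, in m: 0 up (locked), 0.011 fully down on its stop. The bolt is free when it is down 0.008 or more. The spring takes about 2 N to start and 6 N fully down, and lifts the catch again by itself when let go.
- catch_top (a point): Middle of the flat top of the yellow catch bar, 59 mm above the worktop when up, 48 mm fully down; moves with the catch. The bar is 26 mm wide in x and 130 mm long in y (65 mm either way from this point): a fingertip can slide along it while holding it down, and pressing anywhere on it works.
- bay_jar_mid (a point): White round jar with blue cap, 46 mm across, 70 mm tall, standing in the rack's bay on the 8 mm base; this point is its centre, half-way up. Leave it alone.
- small_bottle_mid (a point): Small brown bottle with black cap, 26 mm across, 62 mm tall, standing on the rack's base near its back left corner, behind the bolt; point at its centre. Leave it alone.
- red_jar_mid (a point): White jar with red cap, 52 mm across, 80 mm tall, on the worktop; point at its centre. Leave it alone.
- beaker_mid (a point): Plastic beaker, 57 mm across, 70 mm tall, on the worktop; point at its centre. Leave it alone.
- brown_jar_mid (a point): Brown jar with white cap, 50 mm across, 85 mm tall, on the worktop; point at its centre. Leave it alone.
- tape_mid (a point): Roll of cream tape lying flat, 57 mm across, 18 mm tall, on the worktop; point at its centre. Leave it alone.

How it is judged (in metres and radians):
On the way:
1. the catch is pressed down by a finger while the bolt is still drawn back (value of joint catch above 0.007 m and value of joint bolt below 0.0135 m and contact force between the fingers and lock_rack above 0.5 N), for 0.05 s.
At the end, for the whole second after the job is handed in: The bolt is home: past its last tooth, at least 57.5 of its 66 mm; the catch has sprung back up to within 3 mm of its top; the jar, the bottle and the other things stand within 20 mm of where they were (value of joint bolt above 0.0575 m and value of joint catch below 0.003 m and distance of each of bay_jar_mid, small_bottle_mid, red_jar_mid, beaker_mid, brown_jar_mid, tape_mid from where it was at the start of the episode below 0.02 m); the robot touches nothing.
It fails at once if a jar, the bottle, the beaker or the tape is lifted, carried or knocked more than 20 mm away (distance of any of bay_jar_mid, small_bottle_mid, red_jar_mid, beaker_mid, brown_jar_mid, tape_mid from where it was at the start of the episode above 0.02 m).
It also fails if it takes over 32 s, if anything falls off the work surface, if the arm or the gripper's body presses on something with over 40 N, if the wrist force passes 120 N, or if a joint passes its speed limit or range.

ROBOT

A 6-joint arm with a two-finger parallel gripper is mounted at the origin on a cart in front of the work surface, level with it; the furniture and walls round the work are solid. World frame = base frame: x ahead of the robot, y to its left, z up, the work surface at z = 0. Lengths are in m, angles in degrees, forces in N, time in s.
With the tool pointing down it reaches from about 0.325 to 0.9 m from the base axis. Payload 3.5 kg.
Tool frame: the origin (TCP) lies midway between the tips of the shut fingers; the grasp point (between the pads) lies 19 mm behind it (grip_depth is the distance from the TCP to the grasp point, in m); z points along the fingers, y is the line along which they close (so a half turn about z gives the same grasp; the last joint's range is limited). The gripper opens to 85 mm and grips with 20 to 120 N. Pads are 22 mm wide; open, the fingers measure 114 mm over their backs; the gripper's body (76 mm by 85 mm) begins 54 mm behind the grasp point. The pads swing forward as they close: fully open they stand 13 mm farther back than shut.
Start: joints at [-71.872, 15.837, -1.513, 72.651, 0, 84.076], TCP at [0.255, -0.571, 0.231] pointing down, gripper open.
Joint ranges: [-178.77, 178.77], [-48.84, 107.48], [-61.69, 71.31], [-111.58, 123.2], [-90, 87.43], [-180, 180]. Speed limits (degrees/s): [147.25, 147.25, 180, 180, 180, 180].

INTERFACE

Orientations are given as a 3x3 rotation matrix whose columns are the frame's x, y, z axes.
In Python, from plant import * gives the robot as it stands. Calls block until the motion is done:
- move_pose(position, orientation): joint-space move of the TCP to a pose.
- move_l(position, attitude=None, velocity=0.15, stop_force=None): straight line of the TCP; attitude=None keeps the orientation; velocity is the mean speed in m/s. With stop_force (N) it stops when the force on the tool has changed by that much, and returns True; else False.
- move_joints(angles): joint-space move.
- gripper_open() and grab(effort=None): open the fingers fully, or close them until they stop; effort is the grip in N (None keeps the last).
- dwell(seconds).
- ik(position, orientation): joint angles nearest the present ones, or None.
- sense(): the state.
- get_image(name): name is "scene" or "top" or "wrist"; returns the picture (400x640x3 uint8, blue, green, red); there is no depth.
- calibration(name): a dict with "fx", "fy", "cx", "cy" (pixels), "camera_from_world" (4x4, takes a point from world to camera coordinates). Camera axes: x right, y down, z forward; pixel columns grow to the right and rows downward; lengths in m; the calibration is good to about 2 mm. A picture is of the moment at which its call begins: read the wrist's pose just before it. calibration takes no time and is no camera call; for the wrist camera it gives the pose at the moment of the call.
A pose or a line that the arm cannot do raises IKError and nothing moves.
- job_done(): hands the job in; it is judged then, once.
The state is a dict: "time": time; "joint_pos": joint angles; "qd": joint speeds; "tau": joint torques, N m; "tool_pos": TCP position; "eef_rot": TCP orientation; "contact_force": force on the tool from outside, world axes, zero at the start; "wrist_torque": the same for the moment, N m; "width": finger opening in m; "gripper_force": force on a finger pad.
Only numpy, scipy, OpenCV 4.12 (cv2) and the standard library are available. Lean on these libraries where they do the work, as an engineer would, in place of code of your own. Each camera call takes 0.05 s, during which the arm holds its last target. There are 200 camera calls.

## Working session

There is one attempt and no reset: what is moved stays moved. The work goes in short steps, each a Python script; the robot and the scene stay as the last script left them, time stands still between calls to the robot, and variables do not carry over. Pictures are saved under pics/ and viewed, at most 10 in all, crops included, and the job is handed in when it is done.

```bash
mkdir -p pics; ls; python3 - <<'E'
from plant import *
import cv2,numpy as np
for n in("scene","top"):
    cv2.imwrite(f"pics/{n}0.png",get_image(n)); c=calibration(n); print(n,c["fx"],c["cx"],c["cy"],np.round(c["camera_from_world"],3).tolist())
s=sense();print(s["time"],s["tool_pos"],s["eef_rot"],s["width"])
E
```

```text
pics
scene 375.62201038637414 322.46782978208716 188.81258283915975 [[0.863, -0.505, -0.018, -0.525], [-0.276, -0.441, -0.854, 0.177], [0.424, 0.742, -0.52, 0.954], [0.0, 0.0, 0.0, 1.0]]
top 369.1803414701481 315.12867251438314 199.4772815659791 [[-0.022, -1.0, -0.013, -0.072], [-0.997, 0.023, -0.079, 0.565], [0.079, 0.012, -0.997, 1.09], [0.0, 0.0, 0.0, 1.0]]
0.1 [ 0.25449806 -0.57005361  0.23026306] [[ 9.13194532e-01  4.07523429e-01 -6.33957277e-04]
 [ 4.07523869e-01 -9.13192520e-01  1.92821083e-03]
 [ 2.06866044e-04 -2.01918431e-03 -9.99997940e-01]] 0.085454298919302
```

View pics/top0.png

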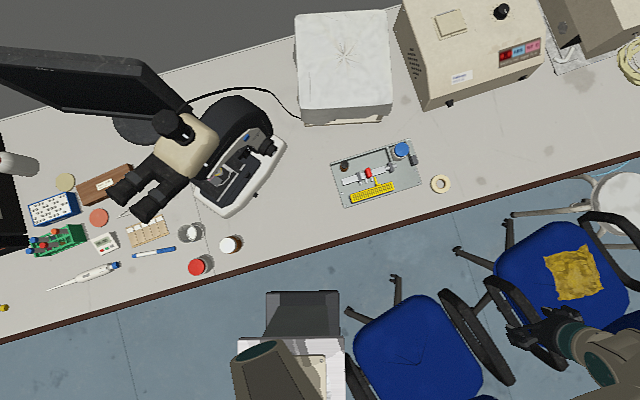

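View pics/scene0.png

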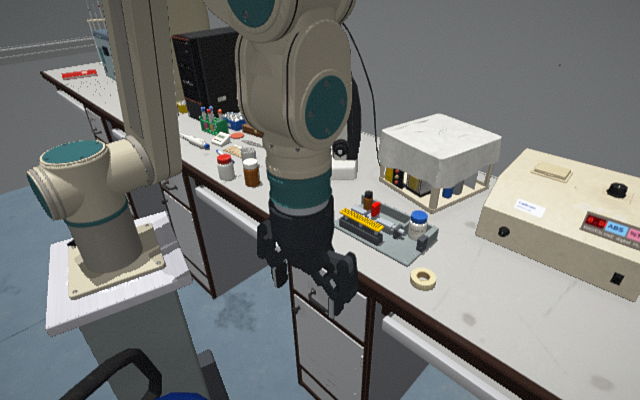

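The top view shows the rack centred near (378,175). The yellow catch is at about (373,192), the red tab at (369,172), the bottle at (346,166) and the blue-capped jar at (403,149). Next I'll get coarse positions and look closer with the wrist camera.

```bash
python3 - <<'E'
from h import *
move_pose([.575,-.27,.20],down(-73))
c=calibration("wrist");s=sense();im=get_image("wrist");np.savez("w1.npz",**{k:c[k] for k in("fx","fy","cx","cy","camera_from_world")})
cv2.imwrite("pics/w1raw.png",im);cv2.imwrite("pics/w1.png",cv2.resize(im,(800,500),interpolation=cv2.INTER_CUBIC));print(s["time"],s["tool_pos"])
E
```

```text
1.7167 [ 0.5746555  -0.27096962  0.20011901]
```

View pics/w1.png

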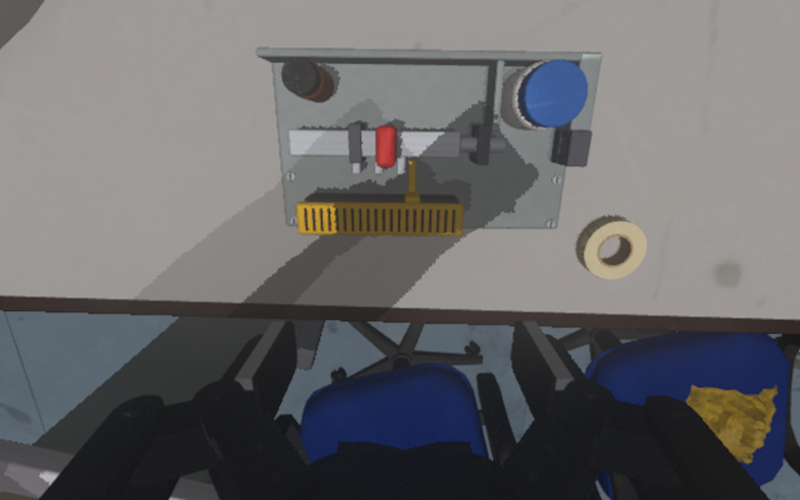

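The wrist view at 800 px shows the bar top spanning columns 297–463 and rows 203–234. The tab top is at about (386,146), the bottle cap at (300,77), the jar cap at (556,93) and the keeper at (572,147). The rack is nearly aligned with the image.

```bash
python3 - <<'E'
from h import *
c=dict(np.load("w1.npz"));im=cv2.imread("pics/w1raw.png");hsv=cv2.cvtColor(im,cv2.COLOR_BGR2HSV)
m=cv2.inRange(hsv,(15,130,80),(35,255,255));m[:162]=0;m[188:]=0;m[:,:230]=0;m[:,380:]=0
b=cv2.boxPoints(cv2.minAreaRect(np.argwhere(m)[:,::-1].astype(np.float32)))
P=np.array([ray(c,*p,.059) for p in b]);print(P[:,:2].round(4).tolist(),[np.linalg.norm(P[i]-P[i-1]).round(4) for i in range(4)],b.round(1).tolist())
a=ray(c,297*.8,218*.8,.059);e=ray(c,463*.8,218.5*.8,.059);d=a-e;print("yaw",np.degrees(np.arctan2(-d[0],d[1])),np.linalg.norm(d))
yaw=np.radians(np.degrees(np.arctan2(-d[0],d[1])));X=np.array([np.cos(yaw),np.sin(yaw),0]);Y=np.array([-X[1],X[0],0])
cc=(a+e)/2
def rel(n,u,v,z):
    p=ray(c,u*.8,v*.8,z);q=p-cc;print(n,p.round(4),"rel x %.4f y %.4f"%(q@X,q@Y))
print("cc",cc)
for n,u,v,z in(("tabtop L",376,133,.08),("tabtop R",397,133,.08),("tab back",386,126,.08),("tab front",386,160,.08),("bottle",299,74,.07),("jar",556,93,.078),("rackFL",287,228,.0),("rackFR",558,229,.0),("rackBL",258,50,.042),("rackBR",601,54,.042),("guideL",355,124,.04),("guide2",482,124,.04),("keeper",572,130,.042),("tape",612,246,.018)): rel(n,u,v,z)
E
```

```text
[[0.573, -0.1858], [0.6096, -0.3059], [0.5863, -0.3142], [0.5487, -0.1908]] [np.float64(0.0248), np.float64(0.1256), np.float64(0.0248), np.float64(0.129)] [[237.0, 162.0], [369.0, 162.0], [369.0, 187.0], [237.0, 187.0]]
yaw 16.752854184885067 0.12803433713393014
cc [ 0.57976099 -0.2500963   0.059     ]
tabtop L [ 0.6404 -0.2314  0.08  ] rel x 0.0634 y 0.0004
tabtop R [ 0.6444 -0.2448  0.08  ] rel x 0.0635 y -0.0136
tab back [ 0.6466 -0.2366  0.08  ] rel x 0.0679 y -0.0063
tab front [ 0.6254 -0.2427  0.08  ] rel x 0.0459 y -0.0061
bottle [ 0.661  -0.1723  0.07  ] rel x 0.1002 y 0.0511
jar [ 0.6983 -0.3365  0.078 ] rel x 0.0886 y -0.1169
rackFL [ 0.5302 -0.1697  0.    ] rel x -0.0243 y 0.0913
rackFR [ 0.6035 -0.4138  0.    ] rel x -0.0245 y -0.1636
rackBL [ 0.6687 -0.1334  0.042 ] rel x 0.1188 y 0.0861
rackBR [ 0.7378 -0.3688  0.042 ] rel x 0.1171 y -0.1592
guideL [ 0.6403 -0.212   0.04  ] rel x 0.0689 y 0.0190
guide2 [ 0.6684 -0.3045  0.04  ] rel x 0.0692 y -0.0777
keeper [ 0.6842 -0.3711  0.042 ] rel x 0.0651 y -0.1459
tape [ 0.6056 -0.4584  0.018 ] rel x -0.0353 y -0.2069
```

```bash
cat >> h.py <<'E'
TH=33.;YAW=16.75
cc=np.array([.5798,-.2501]);a=np.radians(YAW);X=np.array([np.cos(a),np.sin(a)]);Y=np.array([-X[1],X[0]])
R=down(YAW-TH)
def W(x,y,ztip): # rack-aligned mm about catch middle, tip height mm (open fingers 13 mm back)
    return np.append(cc+(X*x+Y*y)/1000,(ztip-13)/1000)
E
python3 - <<'E'
from h import *
move_pose(W(36.6,45,130),R)
move_l(W(36.6,42,90),velocity=.1)
c=calibration("wrist");im=get_image("wrist");np.savez("w2.npz",**{k:c[k] for k in("fx","fy","cx","cy","camera_from_world")})
cv2.imwrite("pics/w2.png",cv2.resize(im,(800,500),interpolation=cv2.INTER_CUBIC))
s=sense();print(s["time"],s["tool_pos"],s["contact_force"],s["joint_pos"])
E
```

```text
3.2083 [ 0.60318802 -0.19970143  0.07756031] [-0.75746962  0.45936504  0.22309877] [-2.41451992e+01  2.33510193e+01 -1.06404540e+01  5.59522743e+01
  8.69948081e-04  8.21273362e+01]
```

View pics/w2.png

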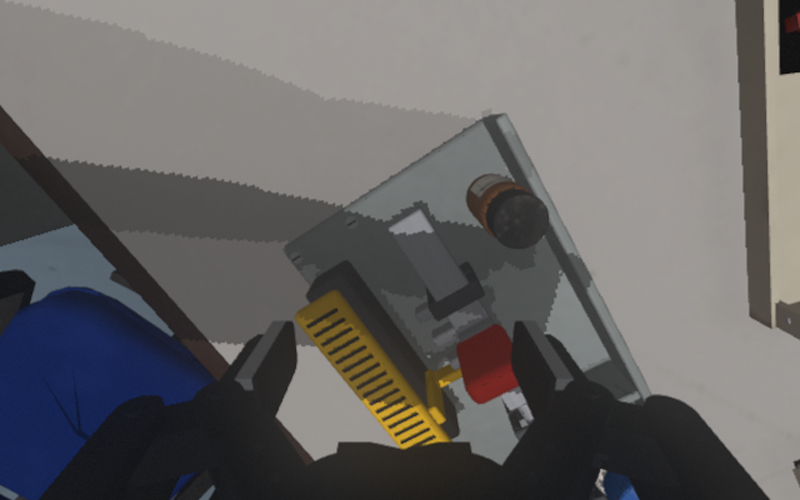

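```bash
python3 - <<'E'
from h import *
c=dict(np.load("w2.npz"));P=np.array([.60318802,-.19970143,.07756031])
for n,u,v,z in(("bar end front",297,316,.059),("bar end back",343,290,.059),("tab front",458,344,.08),("tab rear",500,323,.08),("bottle",518,217,.07)):
    q=ray(c,u*.8,v*.8,z)[:2]-cc;print(n,(q@X*1e3).round(1),(q@Y*1e3).round(1))
for u in(-50,-42.5,42.5,50):
    for w in(-11,11): print("tip",u,w,(proj(c,P+R@np.array([w,u,-13])/1e3)/.8).round(0))
E
```

```text
bar end front -9.8 64.9
bar end back 16.6 64.0
tab front 51.2 23.1
tab rear 70.9 22.3
bottle 99.5 54.8
tip -50 -11 [282. 366.]
tip -50 11 [276. 317.]
tip -42.5 -11 [300. 366.]
tip -42.5 11 [295. 317.]
tip 42.5 -11 [512. 366.]
tip 42.5 11 [518. 317.]
tip 50 -11 [531. 366.]
tip 50 11 [537. 317.]
```

```bash
python3 - <<'E'
from h import *
c=dict(np.load("w2.npz"))
for n,u,v in(("tab front",458,346),("tab rear",499,323)):
  for z in(.042,.05): q=ray(c,u*.8,v*.8,z)[:2]-cc;print(n,z,(q@X*1e3).round(1),(q@Y*1e3).round(1))
for p in((44,0,42),(70,0,42),(44,0,80),(70,0,80),(44,-14,80),(70,-14,80)):
  print(p,(proj(c,W(p[0],p[1],p[2]+13))/.8).round(0))
E
```

```text
tab front 0.042 42.5 -1.8
tab front 0.05 44.2 3.3
tab rear 0.042 67.9 -1.5
tab rear 0.05 68.4 3.5
(44, 0, 42) [459. 342.]
(70, 0, 42) [501. 319.]
(44, 0, 80) [470. 390.]
(70, 0, 80) [523. 362.]
(44, -14, 80) [486. 411.]
(70, -14, 80) [537. 385.]
```

```bash
python3 - <<'E'
from h import *
move_l(W(35.5,41,64),velocity=.08);s=sense();print(s["tool_pos"],s["contact_force"])
hit=move_l(W(35.5,41,48.7),velocity=.015,stop_force=1.5)
s=sense();print(hit,s["time"],s["tool_pos"],s["contact_force"],"tip",s["tool_pos"][2]*1e3+13)
E
```

```text
[ 0.60117414 -0.20024499  0.04997678] [-0.43537384 -0.39288294  0.23543781]
True 4.275 [ 0.60218702 -0.20067104  0.04359671] [0.13951598 0.56068989 2.85531249] tip 56.59670857918356
```

```bash
python3 - <<'E'
from h import *
for z in(53,50,48.3):
    move_l(W(35.5,41,z),velocity=.02);dwell(.1)
    s=sense();print(z,s["time"],"tip",s["tool_pos"][2]*1e3+13,s["contact_force"].round(2),s["wrist_torque"].round(2))
im=get_image("wrist");cv2.imwrite("pics/w3.png",cv2.resize(im,(800,500),interpolation=cv2.INTER_CUBIC))
E
```

```text
53 4.6917 tip 53.20585336048181 [ 0.67 -0.37  4.18] [0.03 0.05 0.04]
50 5.0917 tip 50.160514862207464 [0.82 0.37 3.28] [ 0.07  0.13 -0.03]
48.3 5.4417 tip 48.54423788971083 [-0.22 -0.07  6.07] [0.07 0.13 0.  ]
```

View pics/w3.png

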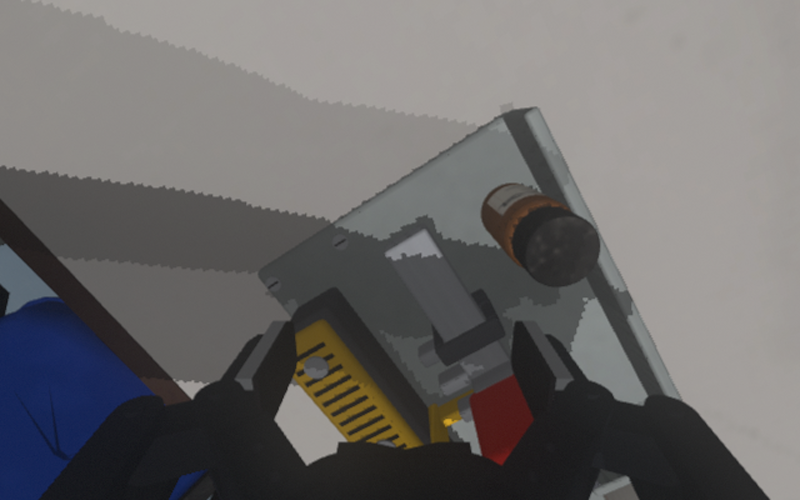

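The catch is down at about 6 N and finger A is on the bar's left end. Finger B overlaps the tab's rear edge, so I'll shift 1.5 mm toward the front and push.

```bash
python3 - <<'E'
from h import *
def rep(t):
    s=sense();q=s["tool_pos"][:2]-cc;f=s["contact_force"];print(t,round(s["time"],2),"x %.1f y %.1f tip %.1f"%(q@X*1e3,q@Y*1e3,s["tool_pos"][2]*1e3+13),"f",(f[:2]@X).round(1),(f[:2]@Y).round(1),f[2].round(1))
move_l(W(34,41,48),velocity=.03);rep("shift")
move_l(W(34,30,48),velocity=.03);rep("30")
move_l(W(34,20,48),velocity=.04,stop_force=10);rep("20")
im=get_image("wrist");cv2.imwrite("pics/w4.png",cv2.resize(im,(800,500),interpolation=cv2.INTER_CUBIC))
E
```

```text
shift 5.74 x 35.2 y 40.8 tip 48.6 f 3.1 0.0 4.9
30 6.26 x 33.8 y 31.9 tip 47.7 f 1.2 4.1 6.1
20 6.66 x 33.7 y 21.8 tip 47.7 f 2.3 3.9 5.5
```

View pics/w4.png

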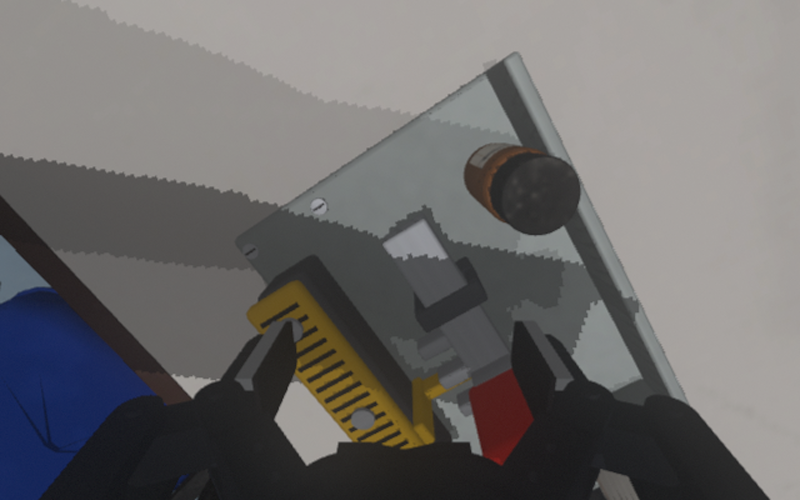

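The tab (470–535, 375) stays in step with finger B while the rack has moved up in the image. The bolt is therefore moving, and finger A is sliding along the bar. I'll continue to the stop.

```bash
python3 - <<'E'
from h import *
def rep(t):
    s=sense();q=s["tool_pos"][:2]-cc;f=s["contact_force"];print(t,round(s["time"],2),"x %.1f y %.1f tip %.1f"%(q@X*1e3,q@Y*1e3,s["tool_pos"][2]*1e3+13),"f",(f[:2]@X).round(1),(f[:2]@Y).round(1),f[2].round(1))
for y in(5,-10,-20): print(move_l(W(34,y,48),velocity=.04,stop_force=10));rep(y)
print(move_l(W(34,-42,48),velocity=.02,stop_force=7));rep("end")
im=get_image("wrist");cv2.imwrite("pics/w5.png",cv2.resize(im,(800,500),interpolation=cv2.INTER_CUBIC))
E
```

```text
False
5 7.23 x 33.6 y 6.9 tip 47.6 f 0.7 3.5 5.6
False
-10 7.76 x 33.5 y -7.8 tip 47.6 f 1.4 3.2 6.3
False
-20 8.16 x 33.4 y -17.7 tip 47.5 f 0.7 2.8 6.3
True
end 8.68 x 33.4 y -21.5 tip 47.7 f -0.1 0.8 4.6
```

View pics/w5.png

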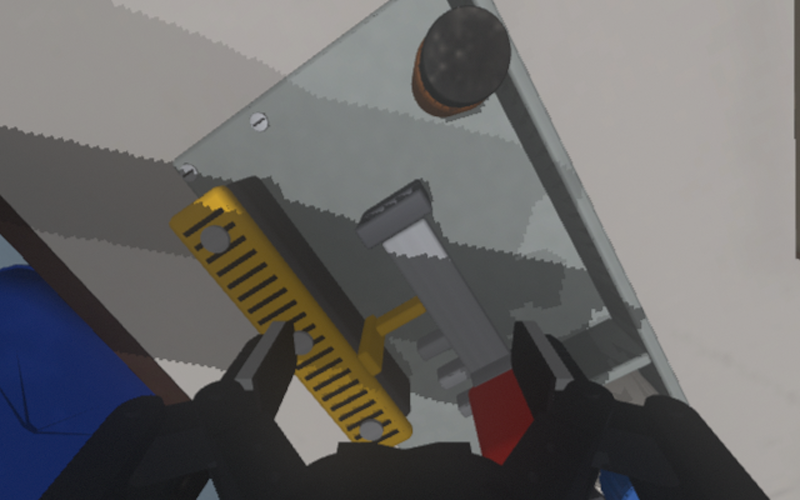

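The tongue (420,305) is already behind the last tooth. The line stopped at about 56 mm of travel, with y force now only 0.8 N, so I'll push on.

```bash
python3 - <<'E'
from h import *
def rep(t):
    s=sense();q=s["tool_pos"][:2]-cc;f=s["contact_force"];print(t,round(s["time"],2),"x %.1f y %.1f tip %.1f"%(q@X*1e3,q@Y*1e3,s["tool_pos"][2]*1e3+13),"f",(f[:2]@X).round(1),(f[:2]@Y).round(1),f[2].round(1))
for y in(-24,-27,-30,-33,-36,-39,-42):
    h=move_l(W(34,y,48),velocity=.02,stop_force=15);rep((y,h))
    f=sense()["contact_force"][:2]@Y
    if h or f>9: break
E
```

```text
(-24, False) 8.97 x 33.4 y -21.6 tip 47.6 f 0.5 5.5 7.1
(-27, False) 9.28 x 33.5 y -21.7 tip 47.5 f 0.1 11.3 9.9
```

Firmly blocked with all three teeth past the tongue, so the bolt is at its stop. Next: ease off, lift and check.

```bash
python3 - <<'E'
from h import *
move_l(W(34,-21.5,48),velocity=.03)
move_l(W(34,-20,75),velocity=.06);move_l(W(34,-10,130),velocity=.1)
move_pose([.575,-.27,.20],down(-73));dwell(.2)
s=sense();im=get_image("wrist");cv2.imwrite("pics/w6raw.png",im)
print(s["time"],s["tool_pos"],s["contact_force"].round(2))
a=cv2.imread("pics/w1raw.png")[20:240,180:540];b=im[20:240,180:540]
cv2.imwrite("pics/w6.png",cv2.resize(np.vstack([a,b]),None,fx=1.35,fy=1.35,interpolation=cv2.INTER_CUBIC))
E
```

```text
12.0083 [ 0.57473743 -0.26959429  0.19892371] [ 0.59 -0.05  0.44]
```

View pics/w6.png

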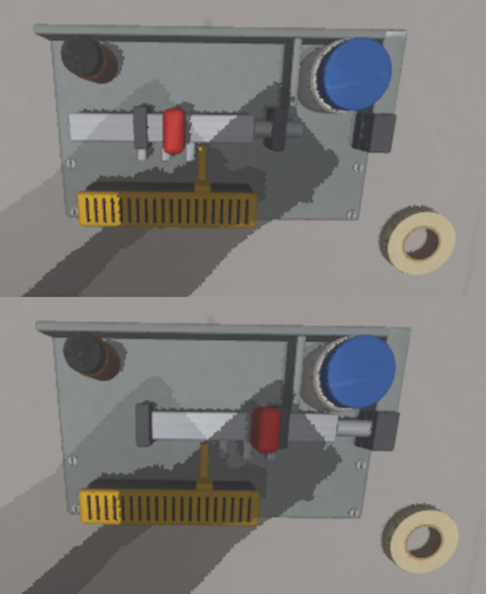

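The bolt is in the keeper, with the tab moved from column 174 to 267 (about 65 mm). The catch is back at its original size, so it is up, and nothing else has moved. Handing in.

```bash
python3 -c "
from plant import *
print(job_done())"
```

```text
the job is handed in; nothing more can be done
None
```

The bolt is fully home in its keeper, the catch has sprung up behind it, and nothing else had visibly moved in the last picture; the job is handed in, at about 12 s of robot time.

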